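# Sort the left-hand and right-hand brackets into their bins

### The job

Two freshly ground steel brackets, mirror images of each other, lie on the bench: put the left-hand one into the black bin on the robot's left and the right-hand one into the black bin on the robot's right, each standing flat on its base on the bin's floor with its fin upright. Seen from above with the toe end of the base pointing away from you, the toe of the left-hand bracket sticks out to the left and that of the right-hand bracket to the right. The T-shaped bracket with toes on both sides belongs to another job.

Things in the scene. Friction and masses are not known exactly. Their poses are not given: they have to be found in the camera images.
- left_bracket_center (a point): left-hand dark steel bracket, 48 mm high, 0.3-0.5 kg: base strip 90 (x) x 30 x 8 mm; flat toe 30 mm wide at its +x end (x 15 to 45), sticking out left (+y) to 53 mm from the centre line; upright fin 50 (x) x 10 (y) mm, 40 tall, on the middle of the strip: grip here. Point: mid-strip, 24 mm above the underside; x towards the toe end, z up. Starts upright in the middle of the bench, any yaw.
- right_bracket_center (a point): right-hand dark steel bracket, 48 mm high, 0.3-0.5 kg: base strip 90 (x) x 30 x 8 mm; flat toe 30 mm wide at its +x end (x 15 to 45), sticking out right (-y) to 53 mm from the centre line; upright fin 50 (x) x 10 (y) mm, 40 tall, on the middle of the strip: grip here. Point: mid-strip, 24 mm above the underside; x towards the toe end, z up. Starts upright in the middle of the bench, any yaw.
- left_bin: the bin on the robot's left (+y side): a low open black tray fixed to the bench, 220 mm (its x) by 190 mm (its y) outside, 50 mm high, walls and floor 5 mm thick, empty. Origin at the centre of its underside, z up. Its place and yaw vary by some centimetres and up to 15 degrees.
- right_bin: the bin on the robot's right (-y side): a low open black tray fixed to the bench, 220 mm (its x) by 190 mm (its y) outside, 50 mm high, walls and floor 5 mm thick, empty. Origin at the centre of its underside, z up. Its place and yaw vary by some centimetres and up to 15 degrees.
Not all that is in view belongs to the job. What is shaped like the part that bears left_bracket_center but brown is not meant. What is shaped like the part that bears right_bracket_center but yellow is not meant.

How it is judged:
At the end, for the whole second after the job is handed in: The left-hand bracket stands in the bin on the robot's left, the right-hand one in the bin on its right: each centre inside the walls (within 100 mm along, 85 mm across of the bin's middle) and 20 to 36 mm above the bin's underside, fin upright within 10 degrees (x of left_bracket_center in the frame of left_bin between -0.1 and 0.1 m and y of left_bracket_center in the frame of left_bin between -0.085 and 0.085 m and z of left_bracket_center in the frame of left_bin between 0.02 and 0.036 m and angle between each of left_bracket_center, right_bracket_center's own z axis and vertical below 0.175 rad and x of right_bracket_center in the frame of right_bin between -0.1 and 0.1 m and y of right_bracket_center in the frame of right_bin between -0.085 and 0.085 m and z of right_bracket_center in the frame of right_bin between 0.02 and 0.036 m); the robot touches nothing.
It also fails if it takes over 56 s, if anything falls off the work surface, if the arm or the gripper's body presses on something with over 40 N, if the wrist force passes 120 N, or if a joint passes its speed limit or range.

### The arm

A 7-joint arm with a two-finger parallel gripper is mounted at the origin on the work surface. World frame = base frame: x ahead of the robot, y to its left, z up, the work surface at z = 0. Lengths are in m, angles in rad, forces in N, time in s.
With the tool pointing down it reaches from about 0.4 to 0.85 m from the base axis. Payload 10.4 kg.
Tool frame: the origin (TCP) lies between the finger pads; the fingertips stand ahead of it and the grasp point (between the pads) lies 3 mm ahead of it (r.tips_ahead is the z of the fingertips in the tool frame, in m); z points along the fingers, y is the line along which they close (so a half turn about z gives the same grasp; the last joint's range is limited). The gripper opens to 87 mm and grips with 3 to 60 N. Pads are 19 mm wide; open, the fingers measure 117 mm over their backs; the gripper's body (75 mm by 190 mm) begins 51 mm behind the grasp point.
Start: joints at [1.25, 0.332, -0.065, 1.46, 0.022, 1.35, -0.088], TCP at [0.183, -0.598, 0.245] pointing down, gripper open.
Joint ranges: [-2.6, 2.6], [-0.5, 2.12], [-1.47, 1.34], [0.16, 2.42], [-1.27, 4.41], [0.06, 2.06], [-2.6, 2.6]. Speed limits (rad/s): [2.22, 2.22, 2.79, 2.79, 3.14, 3.14, 3.14].

### API

Orientations are given as a unit quaternion [x, y, z, w].
In Python, from bench import telemetry, camera, get_calibration, r gives the robot as it stands.
- The arm moves only by the tool drive_tool, never from a script. Its argument "series" is one flat list of numbers, 7 for each row, row after row: the turn, a rotation vector about the tool's x, y, z in units of 5 degrees (1.0 is 5 degrees), then the shift along the tool's x, y, z in units of 40 mm (1.0 is 40 mm), then the opening, from -1 (shut) to 1 (fully open). A call has 1 to 10 rows; each row is the pose to reach, as a shift and turn from the pose commanded when the call began, along the tool's axes at that moment; what a row does not reach only later rows make up. A row lasts 1/12 s, in which the tool goes at most 41.7 mm and 7.16 degrees, less where a joint would pass 70% of its speed; a pose out of reach is approached as far as the arm can. A call with a gripper value outside its range is refused whole. The fingers move at their own pace and stop on an object; "grip_force" is the grip in N (left out, the last holds). Time passes only in rows, so rows that repeat a pose let the fingers close. It gives the time, the measured TCP pose, the force, the opening and the grip force at its end, in the units of the state.
- telemetry.read_state(): the state, without advancing time (a new reading comes with each control period).
- camera(name): name is "side" or "top"; returns the picture (384x512x3 uint8, red, green, blue); there is no depth.
- get_calibration(name): a dict with "fovy" (degrees; the focal length in pixels is half the picture's height over the tangent of half this angle, whatever the lens; pixels are square), "cx", "cy" (the principal point, pixels), "xyz" and "rotation" of the camera in the world. Camera axes: x right, y up, looking along -z (the intrinsics and any distortion apply to the point x, -y, -z); pixel columns grow to the right and rows downward; lengths in m; the calibration is good to about 2 mm. A picture is of the moment at which its call begins. get_calibration takes no time and is no camera call.
- r.close_job(): hands the job in; it is judged then, once.
The state is a dict: "time": time; "joint_positions": joint angles; "joint_vel": joint speeds; "joint_torque": joint torques, N m; "ee_pos": TCP position; "eef_rot": TCP orientation; "ft_force": force on the tool from outside, world axes, zero at the start; "torque": the same for the moment, N m; "width": finger opening in m; "grip_force": force on a finger pad.
Only numpy, scipy, OpenCV 4.12 (cv2) and the standard library are available. Lean on these libraries where they do the work, as an engineer would, in place of code of your own. Each camera call takes 0.05 s, during which the arm holds its last target. There are 200 camera calls.

## Working session

There is one attempt and no reset: what is moved stays moved. The work goes in short steps, Python scripts to look and compute and a tool call to move; the robot and the scene stay as the last step left them, time stands still between calls to the robot, and variables do not carry over. Pictures are saved under pics/ and viewed, at most 10 in all, crops included, and the job is handed in when it is done.

Besides the shell and the picture viewer there is one more tool, called after "Request:" in YAML: its name, and indented under it one key for each argument. drive_tool: Moves the arm, as the interface text tells. Its arguments: {"type":"object","properties":{"series":{"type":"array"},"grip_force":{"type":"number"}},"required":["series"]}

```bash
mkdir -p pics; ls; python3 - <<'E'
from bench import telemetry, camera, get_calibration, r
import cv2
for n in("top","side"):
    cv2.imwrite(f"pics/{n}0.png",camera(n)[:,:,::-1]); print(n,get_calibration(n))
print(telemetry.read_state(), r.tips_ahead)
E
```

```text
pics
top {'fovy': 54.322487404007326, 'cx': 258.60623324385347, 'cy': 188.87889576907358, 'xyz': array([ 0.39800991, -0.00138614,  1.06964755]), 'rotation': array([ 0.02822237, -0.03591801, -0.69850564,  0.71414513])}
side {'fovy': 55.19536694114615, 'cx': 255.0619444587042, 'cy': 191.041146635136, 'xyz': array([0.27195265, 0.47461116, 0.67719685]), 'rotation': array([-0.07043386,  0.34293189,  0.91764445, -0.18805703])}
{'time': 0.1, 'joint_positions': array([ 1.25043633,  0.33281416, -0.06469205,  1.46085081,  0.02162539,
        1.34986914, -0.08851453]), 'joint_vel': array([-0.00214625, -0.00100883, -0.00085015, -0.00163216, -0.00074359,
       -0.00292486, -0.00011213]), 'joint_torque': array([ 3.86816509e-04, -6.24546289e+01,  2.41865386e-02, -3.90716422e+01,
       -6.12772023e-02,  3.66655912e-02,  2.62249239e-05]), 'ee_pos': array([ 0.18325897, -0.59720942,  0.24383315]), 'eef_rot': array([ 9.88937443e-01,  1.48331876e-01, -1.32687204e-04, -6.08359898e-04]), 'ft_force': array([0.10869246, 0.33517653, 0.10470901]), 'torque': array([ 0.0354238 ,  0.03806975, -0.02080834]), 'grip_force': 0.0, 'width': 0.08724392575541191} 0.022
```

View pics/top0.png

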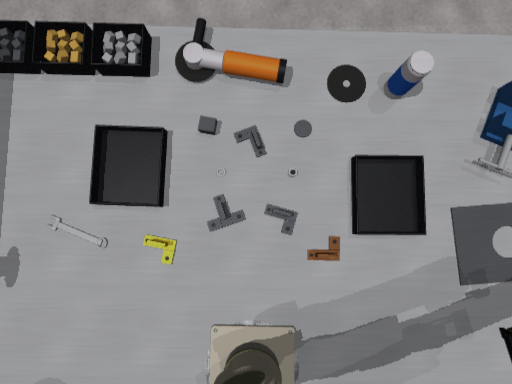

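View pics/side0.png

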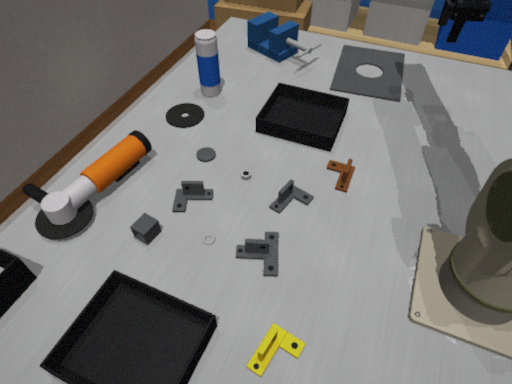

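The candidates in the top view are the dark L at (251,140), the dark L at (282,217), the dark T at (226,214), the yellow L at (160,245) and the brown L at (326,250). The dark L at (251,140) has its fin on the leg running up the image and its toe to the left at the far end, so it is the left-hand one. The dark L at (282,217) points right with its toe down, so it is the right-hand one. I'll fit models to both and confirm in a crop.

```bash
cat > h.py <<'E'
import numpy as np, cv2
from scipy.spatial.transform import Rotation as R
from scipy.optimize import minimize
from bench import telemetry, camera, get_calibration, r
def proj(P,n="top"):
    c=get_calibration(n); f=192/np.tan(np.radians(c["fovy"])/2)
    q=R.from_quat(c["rotation"]).inv().apply(np.asarray(P)-c["xyz"])
    return np.c_[c["cx"]-f*q[:,0]/q[:,2], c["cy"]+f*q[:,1]/q[:,2]]
def box(x0,x1,y0,y1,z0,z1): return np.array([[x,y,z] for x in(x0,x1) for y in(y0,y1) for z in(z0,z1)])
def bracket(s): return [box(-.045,.045,-.015,.015,0,.008), box(.015,.045,*sorted((0,s*.053)),0,.008), box(-.025,.025,-.005,.005,.008,.048)]
BIN=[box(-.11,.11,-.095,.095,0,.05)]
def hulls(model,p,n="top",z=0):
    Rz=R.from_euler("z",p[2])
    return [cv2.convexHull(proj(Rz.apply(b)+[p[0],p[1],z],n).astype(np.float32))[:,0] for b in model]
def fit(model,p0,img,thr,n="top",z=0,S=6,spans=(.01,.01,.15)):
    pts=np.vstack(hulls(model,p0,n,z)); o=pts.min(0).astype(int)-12; e=pts.max(0).astype(int)+12
    g=cv2.cvtColor(img,cv2.COLOR_RGB2GRAY)[o[1]:e[1],o[0]:e[0]]
    m=(cv2.resize(g,None,fx=S,fy=S,interpolation=cv2.INTER_LINEAR)<thr)
    def cost(p):
        a=np.zeros(m.shape,np.uint8)
        for h in hulls(model,p,n,z): cv2.fillConvexPoly(a,np.round(((h-o+.5)*S-.5)*16).astype(np.int32),1,shift=4)
        a=a>0; return 1-(a&m).sum()/(a|m).sum()
    sim=np.array([p0]+[np.add(p0,np.diag(spans)[i]) for i in range(3)])
    b=minimize(cost,p0,method="Nelder-Mead",options=dict(initial_simplex=sim,xatol=1e-4,fatol=1e-4))
    sim=np.array([b.x]+[b.x-np.diag(spans)[i] for i in range(3)])
    b=minimize(cost,b.x,method="Nelder-Mead",options=dict(initial_simplex=sim,xatol=1e-4,fatol=1e-4))
    return b.x,b.fun
def unproj(u,z,n="top"):
    c=get_calibration(n); f=192/np.tan(np.radians(c["fovy"])/2)
    d=R.from_quat(c["rotation"]).apply([(u[0]-c["cx"])/f,-(u[1]-c["cy"])/f,-1]); return c["xyz"]+d*(z-c["xyz"][2])/d[2]
def draw(img,items,x0,y0,w,hh,S):
    v=cv2.resize(img[y0:y0+hh,x0:x0+w,::-1],None,fx=S,fy=S,interpolation=cv2.INTER_CUBIC)
    for model,p,n,z in items:
        for k in hulls(model,p,n,z): cv2.polylines(v,[np.round((k-[x0,y0]+.5)*S).astype(np.int32)],True,(0,255,0),1)
    return v
E
python3 - <<'E'
from h import *
im=cv2.imread("pics/top0.png")[:,:,::-1].copy(); si=cv2.imread("pics/side0.png")[:,:,::-1].copy()
A=unproj((257,142),0); B=unproj((282,212),0)
out={}
for nm,mod,p0,thr in [("L",bracket(1),[*A[:2],.4],105),("R",bracket(-1),[*B[:2],-1.7],105),
  ("LB",BIN,[*unproj((129,166),.03)[:2],0],60),("RB",BIN,[*unproj((388,195),.03)[:2],0],60)]:
    p,c=fit(mod,p0,im,thr); print(nm,p.round(4),round(c,3)); out[nm]=p
pl=[draw(im,[],228,118,46,44,8),draw(im,[],260,196,46,44,8)]
p2=[draw(im,[(bracket(1),out["L"],"top",0)],228,118,46,44,4),draw(im,[(bracket(-1),out["R"],"top",0)],260,196,46,44,4),
 draw(si,[(bracket(1),out["L"],"side",0)],166,170,46,44,4),draw(si,[(bracket(-1),out["R"],"side",0)],268,174,46,44,4)]
cv2.imwrite("pics/crop.png",np.vstack([np.hstack(pl),np.hstack(p2)]))
E
```

```text
L [ 0.6342 -0.0015  0.3832] 0.068
R [ 0.4287 -0.0763 -1.8288] 0.078
LB [ 0.5501  0.3514 -0.0225] 0.037
RB [ 0.4859 -0.372   0.0105] 0.036
```

View pics/crop.png

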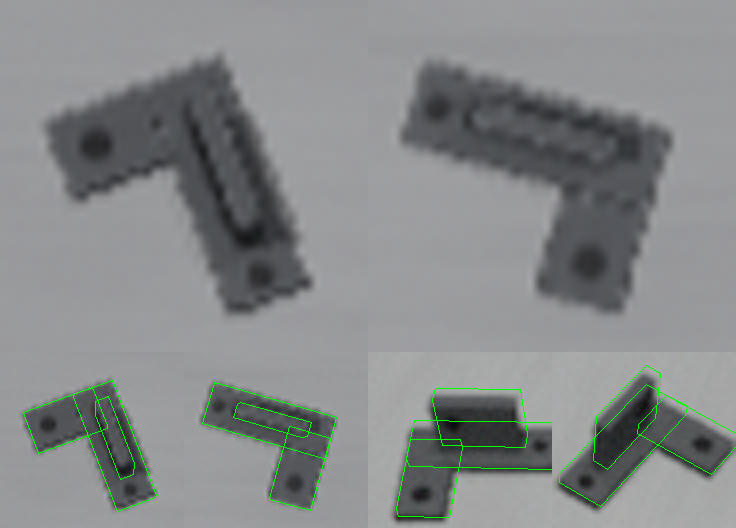

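The crop confirms both: left-hand bracket at top-view pixel (257,142), right-hand at (282,212). The fits agree with the given sizes, and the side view agrees to about 2–3 mm. I'll move the right-hand one first.

```bash
cat > go.py <<'E'
import sys; from h import *
# go.py x y z yaw : tool-down target -> row in move units
x,y,z,yaw=map(float,sys.argv[1:5]); s=telemetry.read_state()
T=R.from_quat(s["eef_rot"]); best=None
for k in(0,np.pi):
    G=R.from_euler("z",yaw+k)*R.from_euler("x",np.pi); v=(T.inv()*G).as_rotvec()
    if best is None or np.linalg.norm(v)<np.linalg.norm(best): best=v
print((np.degrees(best)/5).round(2),(T.inv().apply(np.array([x,y,z])-s["ee_pos"])/.04).round(3), s["time"], s["joint_positions"].round(2))
E
python3 go.py .4287 -.0763 .13 -1.829
```

```text
[-1.000e-02 -1.000e-02 -1.163e+01] [  9.687 -10.646   2.858] 0.1 [ 1.25  0.33 -0.06  1.46  0.02  1.35 -0.09]
```

Request:
drive_tool:
  series: [0,0,-11.63,9.69,-10.65,2.4,0.3,0,0,-11.63,9.69,-10.65,2.4,0.3,0,0,-11.63,9.69,-10.65,2.4,0.3,0,0,-11.63,9.69,-10.65,2.4,0.3,0,0,-11.63,9.69,-10.65,2.4,0.3,0,0,-11.63,9.69,-10.65,2.4,0.3,0,0,-11.63,9.69,-10.65,2.4,0.3,0,0,-11.63,9.69,-10.65,2.4,0.3,0,0,-11.63,9.69,-10.65,2.4,0.3,0,0,-11.63,9.69,-10.65,2.4,0.3]
  grip_force: 50

```text
time: 0.93
ee_pos: [0.3588, -0.2238, 0.1757]
eef_rot: [0.792, 0.611, -0.0, 0.0]
ft_force: [1.8, -0.7, -0.7]
width: 0.0568
grip_force: 0.0
```

```bash
python3 go.py .4287 -.0763 .13 -1.829
```

```text
[-0.    0.01  0.02] [4.012 0.755 1.139] 0.9333 [ 0.94 -0.04 -0.48  2.03 -0.02  1.15  0.22]
```

Request:
drive_tool:
  series: [0,0,0,4.0,0.75,1.1,0.3,0,0,0,4.0,0.75,1.1,0.3,0,0,0,4.0,0.75,1.1,0.3,0,0,0,4.0,0.75,1.1,0.3,0,0,0,4.0,0.75,1.1,0.3,0,0,0,4.0,0.75,1.1,0.3,0,0,0,4.0,0.75,1.1,0.3,0,0,0,4.0,0.75,1.1,0.3]

```text
time: 1.6
ee_pos: [0.4281, -0.0799, 0.1321]
eef_rot: [0.793, 0.61, -0.0, 0.0]
ft_force: [0.4, 0.2, -0.2]
width: 0.0563
grip_force: 0.0
```

```bash
python3 go.py .4287 -.0763 .038 -1.829; python3 -c "
from h import *
im=camera('side'); cv2.imwrite('pics/s1.png',draw(im,[],180,100,200,150,4))"
```

```text
[-0.    0.01 -0.02] [ 0.091 -0.009  2.352] 1.6 [ 0.75  0.06 -0.67  2.04  0.04  1.05 -0.21]
```

View pics/s1.png

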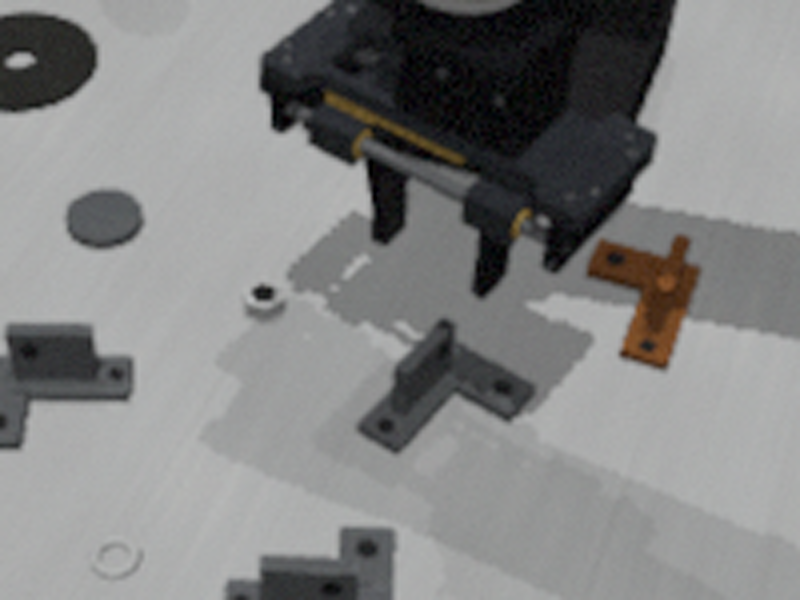

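The open fingers straddle the fin of the right-hand bracket, at about (425,355) in the crop, and the way down is clear. Descend.

Request:
drive_tool:
  series: [0,0,0,0.08,0,0.8,0.3,0,0,0,0.08,0,1.5,0.3,0,0,0,0.08,0,2.0,0.3,0,0,0,0.08,0,2.35,0.3,0,0,0,0.08,0,2.35,0.3,0,0,0,0.08,0,2.35,-1,0,0,0,0.08,0,2.35,-1,0,0,0,0.08,0,2.35,-1,0,0,0,0.08,0,2.35,-1,0,0,0,0.08,0,2.35,-1]
  grip_force: 50

```text
time: 2.48
ee_pos: [0.4298, -0.0759, 0.0388]
eef_rot: [0.792, 0.61, 0.0, 0.001]
ft_force: [0.4, -0.1, -0.5]
width: 0.0312
grip_force: 0.0
```

Request:
drive_tool:
  series: [0,0,0,0,0,0,-1,0,0,0,0,0,0,-1,0,0,0,0,0,-0.5,-1,0,0,0,0,0,-1,-1,0,0,0,0,0,-1.5,-1,0,0,0,0,0,-2,-1,0,0,0,0,0,-2.5,-1,0,0,0,0,0,-3,-1,0,0,0,0,0,-3,-1,0,0,0,0,0,-3,-1]

```text
time: 3.32
ee_pos: [0.4293, -0.0758, 0.1579]
eef_rot: [0.792, 0.61, 0.0, 0.001]
ft_force: [0.1, 0.2, -6.1]
width: 0.0093
grip_force: 50.0
```

```bash
python3 -c "
from h import *
im=camera('side'); cv2.imwrite('pics/s2.png',draw(im,[],180,100,200,150,4))
for nm,p,s in(('R',[.486,-.372,1.313-np.pi],-1),('L',[.55,.351,.383],1)):
  print(nm,p[:2]-R.from_euler('z',p[2]).apply([.005,s*.02,0])[:2])"

```

```text
R [ 0.50661383 -0.37226424]
L [0.55283636 0.33058052]
```

View pics/s2.png

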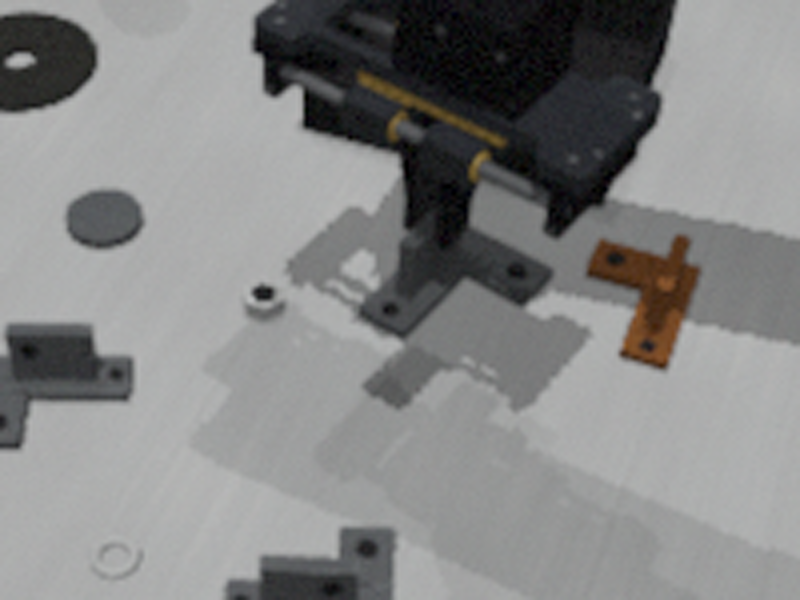

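The bracket is held level. The fingers finished closing while rising, so I'll measure the tool-to-underside offset from the two base holes, initially at (385,425) and (503,388) in the crop and now at (390,310) and (517,272).

```bash
python3 -c "
from h import *
from scipy.optimize import least_squares
a=np.array([[385,425],[503,388]])/4+[180,100]-.5+.125; b=np.array([[390,310],[517,272]])/4+[180,100]-.5+.125
P=np.array([unproj(u,.008,'side') for u in a]); print(P)
s=least_squares(lambda d:(proj(P+[0,0,d[0]],'side')-b).ravel(),[.1]); print('rise',s.x,s.fun)
s=least_squares(lambda d:(proj(P+d,'side')-b).ravel(),[0,0,.1]); print('shift',s.x,s.fun)
"; python3 go.py .5066 -.3722 .15 1.313
```

```text
[[ 0.43824171 -0.0368087   0.008     ]
 [ 0.38376657 -0.0907769   0.008     ]]
rise [0.09767937] [0.69767589 0.0834732  1.11782358 0.14297436]
shift [ 0.00360498 -0.00598105  0.09083685] [-0.0255526  -0.08715638  0.02614816  0.08918777]
[-0.01  0.   -0.01] [-6.67   3.776  0.175] 3.3667 [ 0.76  0.03 -0.69  2.01  0.02  1.11 -0.19]
```

It is held by only the top 9 mm of the fin or so. I'll set it back down and regrip deeper, waiting for full closure before lifting.

Request:
drive_tool:
  series: [0,0,0,0,0,0.7,-1,0,0,0,0,0,1.4,-1,0,0,0,0,0,1.9,-1,0,0,0,0,0,2.2,-1,0,0,0,0,0,2.32,-1,0,0,0,0,0,2.32,-1,0,0,0,0,0,2.32,-0.3,0,0,0,0,0,2.32,-0.3,0,0,0,0,0,2.32,-0.3,0,0,0,0,0,2.32,-0.3]

```text
time: 4.2
ee_pos: [0.4301, -0.0758, 0.0662]
eef_rot: [0.792, 0.61, 0.001, 0.001]
ft_force: [-0.4, 0.1, 0.5]
width: 0.027
grip_force: 0.0
```

Request:
drive_tool:
  series: [0,0,0,0,0,0.35,-0.3,0,0,0,0,0,0.68,-0.3,0,0,0,0,0,0.68,-0.3,0,0,0,0,0,0.68,-1,0,0,0,0,0,0.68,-1,0,0,0,0,0,0.68,-1,0,0,0,0,0,0.68,-1,0,0,0,0,0,0.68,-1,0,0,0,0,0,0.68,-1,0,0,0,0,0,0.68,-1]

```text
time: 5.03
ee_pos: [0.4296, -0.0757, 0.0387]
eef_rot: [0.792, 0.61, 0.0, 0.0]
ft_force: [-2.7, 1.1, 6.0]
width: 0.0094
grip_force: 50.0
```

Request:
drive_tool:
  series: [0,0,0,0,0,0,-1,0,0,0,0,0,0,-1,0,0,0,0,0,-0.5,-1,0,0,0,0,0,-1,-1,0,0,0,0,0,-1.5,-1,0,0,0,0,0,-2,-1,0,0,0,0,0,-2.5,-1,0,0,0,0,0,-3,-1,0,0,0,0,0,-3,-1,0,0,0,0,0,-3,-1]

```text
time: 5.87
ee_pos: [0.4294, -0.0758, 0.1581]
eef_rot: [0.792, 0.61, 0.0, 0.001]
ft_force: [0.1, -0.8, -6.2]
width: 0.0097
grip_force: 50.0
```

```bash
python3 -c "
from h import *
im=camera('side'); cv2.imwrite('pics/s3.png',draw(im,[],180,100,200,150,4))";python3 go.py .5066 -.3722 .155 1.313
```

```text
[-0.01  0.01 -0.01] [-6.669  3.776  0.053] 5.9167 [ 0.77  0.03 -0.69  2.01  0.02  1.11 -0.19]
```

View pics/s3.png

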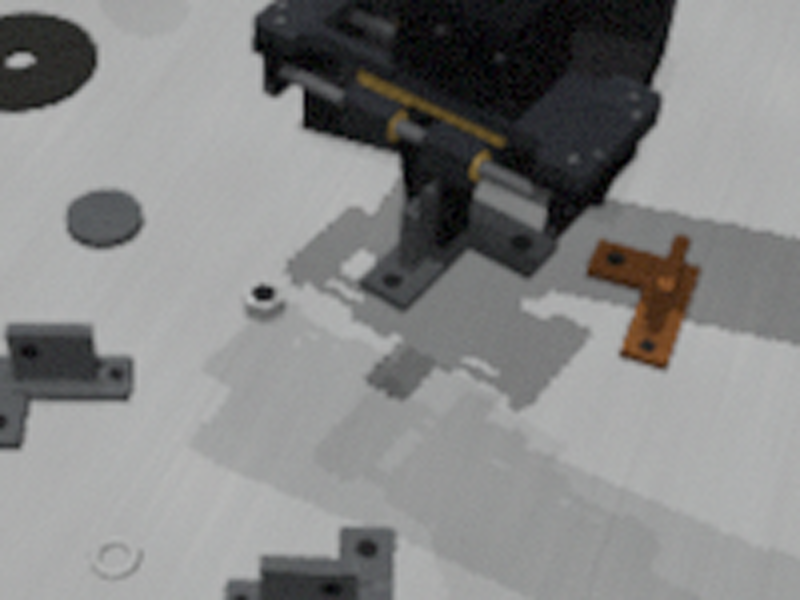

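Tail hole is now at (393,282), 28 px higher than before, so the grip is deep and the bracket is level. Carry to the right bin.

Request:
drive_tool:
  series: [0,0,0,-0.5,0.28,0,-1,0,0,0,-1.3,0.74,0,-1,0,0,0,-2.1,1.19,0,-1,0,0,0,-2.9,1.64,0,-1,0,0,0,-3.7,2.09,0,-1,0,0,0,-4.5,2.55,0,-1,0,0,0,-5.3,3.0,0,-1,0,0,0,-6.0,3.4,0,-1,0,0,0,-6.5,3.68,0,-1,0,0,0,-6.67,3.78,0,-1]

```text
time: 6.75
ee_pos: [0.5059, -0.376, 0.1547]
eef_rot: [0.793, 0.609, -0.001, -0.001]
ft_force: [-2.0, -0.4, -5.7]
width: 0.0098
grip_force: 50.0
```

Request:
drive_tool:
  series: [0,0,0,0,0,0,-1,0,0,0,0,0,0,-1]

```text
time: 6.92
ee_pos: [0.5069, -0.3708, 0.156]
eef_rot: [0.792, 0.61, -0.0, -0.002]
ft_force: [-0.1, 0.5, -4.8]
width: 0.0096
grip_force: 50.0
```

```bash
python3 go.py .5066 -.3722 .0455 1.313;  python3 -c "
from h import *
im=camera('top'); cv2.imwrite('pics/t3.png',draw(im,[(BIN,[.4859,-.372,.0105],'top',0),(bracket(-1),[.5066,-.3722,1.313-np.pi],'top',.117)],300,100,160,150,4))"
```

```text
[-0.03 -0.02  0.  ] [-0.041  0.008  2.763] 6.9167 [ 0.93  0.44 -0.48  1.54  0.21  1.21  0.16]
```

View pics/t3.png

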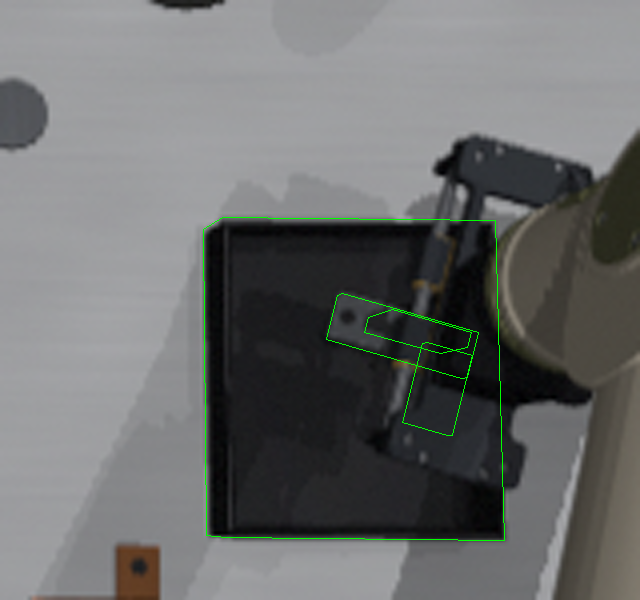

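The held bracket sits inside the predicted outline (visible hole at (347,316) in the crop), and the bin outline fits. Lower, release and rise.

Request:
drive_tool:
  series: [0,0,0,-0.02,0,0.6,-1,0,0,0,-0.02,0,1.3,-1,0,0,0,-0.02,0,1.9,-1,0,0,0,-0.02,0,2.35,-1,0,0,0,-0.02,0,2.6,-1,0,0,0,-0.02,0,2.75,-1,0,0,0,-0.02,0,2.75,-1,0,0,0,-0.02,0,2.75,-0.4,0,0,0,-0.02,0,2.75,-0.4,0,0,0,-0.02,0,2.75,-0.4]

```text
time: 7.8
ee_pos: [0.5084, -0.3735, 0.0501]
eef_rot: [0.792, 0.61, 0.0, 0.002]
ft_force: [0.0, -0.3, 0.0]
width: 0.0214
grip_force: 0.0
```

Request:
drive_tool:
  series: [0,0,0,0,0,0,-0.4,0,0,0,0,0,0,-0.4,0,0,0,0,0,-0.6,-0.3,0,0,0,0,0,-1.4,0,0,0,0,0,0,-2.2,0,0,0,0,0,0,-3.0,0,0,0,0,0,0,-3.0,0]

```text
time: 8.38
ee_pos: [0.51, -0.3744, 0.1756]
eef_rot: [0.792, 0.61, 0.001, 0.005]
ft_force: [1.4, 0.2, 1.1]
width: 0.0421
grip_force: 0.0
```

```bash
python3 go.py .6342 -.0015 .16 .3832
```

```text
[ 1.200e-01 -1.000e-02  1.065e+01] [9.807 0.619 0.36 ] 8.3833 [ 0.93  0.43 -0.48  1.52  0.21  1.24  0.16]
```

Request:
drive_tool:
  series: [0.12,0,10.65,9.8,0.62,0.3,0.3,0.12,0,10.65,9.8,0.62,0.3,0.3,0.12,0,10.65,9.8,0.62,0.3,0.3,0.12,0,10.65,9.8,0.62,0.3,0.3,0.12,0,10.65,9.8,0.62,0.3,0.3,0.12,0,10.65,9.8,0.62,0.3,0.3,0.12,0,10.65,9.8,0.62,0.3,0.3,0.12,0,10.65,9.8,0.62,0.3,0.3,0.12,0,10.65,9.8,0.62,0.3,0.3,0.12,0,10.65,9.8,0.62,0.3,0.3]

```text
time: 9.22
ee_pos: [0.6318, 0.0044, 0.1564]
eef_rot: [0.981, 0.192, -0.002, -0.005]
ft_force: [0.7, 0.3, 0.8]
width: 0.0567
grip_force: 0.0
```

Request:
drive_tool:
  series: [0,0,0,0,0,0,0.3,0,0,0,0,0,0,0.3]

```text
time: 9.38
ee_pos: [0.6314, 0.0025, 0.156]
eef_rot: [0.981, 0.193, -0.003, -0.004]
ft_force: [0.3, -0.7, 0.2]
width: 0.0564
grip_force: 0.0
```

```bash
python3 go.py .6342 -.0015 .14 .3832
```

```text
[-0.11  0.05  0.05] [0.028 0.124 0.399] 9.3833 [ 0.3   0.46 -0.48  1.52  0.21  1.22 -1.4 ]
```

```bash
python3 -c "
from h import *
a=draw(camera('top'),[(bracket(-1),[.508,-.3735,1.313-np.pi],'top',.005)],340,145,95,100,4); b=draw(camera('side'),[],140,120,100,100,4)
cv2.imwrite('pics/c4.png',np.hstack([a,b]))"; python3 go.py .6342 -.0015 .038 .3832
```

```text
[-0.09  0.06 -0.01] [0.084 0.055 2.949] 9.4833 [ 0.3   0.45 -0.48  1.53  0.21  1.22 -1.4 ]
```

View pics/c4.png

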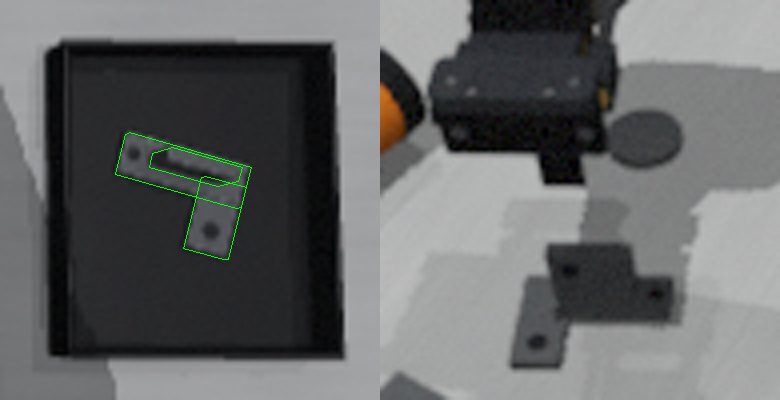

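The right-hand bracket lies flat and upright in its bin and matches the outline. The left-hand one is untouched below the gripper. Descend and grip.

Request:
drive_tool:
  series: [-0.1,0,0,0.08,0.06,0.8,0.3,-0.1,0,0,0.08,0.06,1.6,0.3,-0.1,0,0,0.08,0.06,2.3,0.3,-0.1,0,0,0.08,0.06,2.8,0.3,-0.1,0,0,0.08,0.06,2.95,0.3,-0.1,0,0,0.08,0.06,2.95,0.3,-0.1,0,0,0.08,0.06,2.95,-1,-0.1,0,0,0.08,0.06,2.95,-1,-0.1,0,0,0.08,0.06,2.95,-1,-0.1,0,0,0.08,0.06,2.95,-1]

```text
time: 10.32
ee_pos: [0.635, -0.0006, 0.0394]
eef_rot: [0.982, 0.19, -0.001, 0.001]
ft_force: [-0.1, -0.8, -0.6]
width: 0.0379
grip_force: 0.0
```

Request:
drive_tool:
  series: [0,0,0,0,0,0,-1,0,0,0,0,0,0,-1,0,0,0,0,0,0,-1,0,0,0,0,0,0,-1,0,0,0,0,0,0,-1,0,0,0,0,0,0,-1,0,0,0,0,0,0,-1,0,0,0,0,0,0,-1]

```text
time: 10.98
ee_pos: [0.6342, 0.0002, 0.0382]
eef_rot: [0.982, 0.191, -0.002, 0.0]
ft_force: [-1.6, 3.6, 3.2]
width: 0.0098
grip_force: 50.0
```

Request:
drive_tool:
  series: [0,0,0,0,0,-0.5,-1,0,0,0,0,0,-1,-1,0,0,0,0,0,-1.5,-1,0,0,0,0,0,-2,-1,0,0,0,0,0,-2.5,-1,0,0,0,0,0,-3,-1,0,0,0,0,0,-3,-1,0,0,0,0,0,-3,-1]

```text
time: 11.65
ee_pos: [0.6349, -0.001, 0.1578]
eef_rot: [0.982, 0.19, -0.002, 0.001]
ft_force: [1.1, -0.7, -5.0]
width: 0.0096
grip_force: 50.0
```

```bash
python3 go.py .5528 .3306 .155 .3832
```

```text
[ 0.01  0.05 -0.01] [ 1.191 -8.456  0.059] 11.65 [ 0.29  0.46 -0.48  1.52  0.22  1.22 -1.41]
```

Request:
drive_tool:
  series: [0,0.05,0,0.07,-0.5,0,-1,0,0.05,0,0.2,-1.4,0,-1,0,0.05,0,0.34,-2.4,0,-1,0,0.05,0,0.48,-3.4,0,-1,0,0.05,0,0.62,-4.4,0,-1,0,0.05,0,0.76,-5.4,0,-1,0,0.05,0,0.9,-6.4,0,-1,0,0.05,0,1.04,-7.4,0,-1,0,0.05,0,1.14,-8.1,0,-1,0,0.05,0,1.19,-8.45,0,-1]

```text
time: 12.48
ee_pos: [0.549, 0.3354, 0.1554]
eef_rot: [0.981, 0.193, -0.002, -0.001]
ft_force: [-0.7, 0.0, -3.2]
width: 0.0097
grip_force: 50.0
```

Request:
drive_tool:
  series: [0,0,0,0,0,0,-1,0,0,0,0,0,0,-1,0,0,0,0,0,0,-1]

```text
time: 12.73
ee_pos: [0.5529, 0.3289, 0.1563]
eef_rot: [0.982, 0.19, -0.001, 0.001]
ft_force: [0.1, -0.1, -4.1]
width: 0.0094
grip_force: 50.0
```

```bash
python3 go.py .5528 .3306 .0455 .3832;  python3 -c "
from h import *
im=camera('top'); p=telemetry.read_state()['ee_pos'];cv2.imwrite('pics/t5.png',draw(im,[(BIN,[.5501,.3514,-.0225],'top',0),(bracket(1),[p[0],p[1],.383],'top',p[2]-.038)],70,100,130,130,4))"
```

```text
[ 0.02  0.02 -0.02] [ 0.019 -0.045  2.77 ] 12.7333 [-0.17  0.5  -0.59  1.49  0.28  1.24 -1.99]
```

View pics/t5.png

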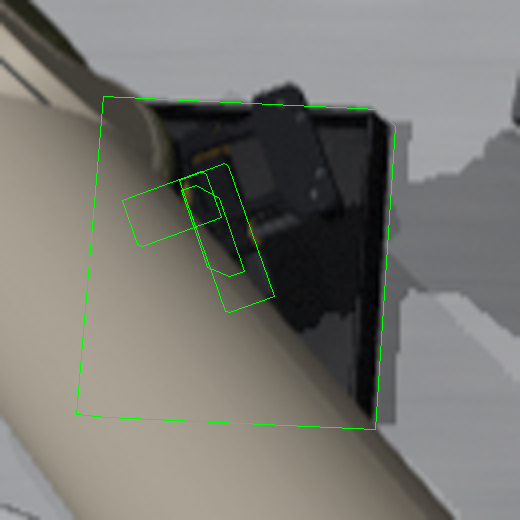

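The arm hides the part here, but the predicted outline is well inside the bin and the force shows the bracket is held. Lower and release.

Request:
drive_tool:
  series: [0,0,0,0,0,0.6,-1,0,0,0,0,0,1.3,-1,0,0,0,0,0,1.9,-1,0,0,0,0,0,2.35,-1,0,0,0,0,0,2.6,-1,0,0,0,0,0,2.75,-1,0,0,0,0,0,2.75,-1,0,0,0,0,0,2.75,-0.4,0,0,0,0,0,2.75,-0.4,0,0,0,0,0,2.75,-0.4]

```text
time: 13.62
ee_pos: [0.5534, 0.3316, 0.0497]
eef_rot: [0.982, 0.19, 0.001, -0.001]
ft_force: [-0.2, 0.7, -0.1]
width: 0.0211
grip_force: 0.0
```

Request:
drive_tool:
  series: [0,0,0,0,0,0,-0.4,0,0,0,0,0,0,-0.4,0,0,0,0,0,-0.6,-0.3,0,0,0,0,0,-1.4,0,0,0,0,0,0,-2.2,0,0,0,0,0,0,-3.0,0,0,0,0,0,0,-3.0,0]

```text
time: 14.2
ee_pos: [0.5547, 0.3331, 0.1755]
eef_rot: [0.982, 0.191, 0.005, -0.002]
ft_force: [0.7, 1.0, 1.1]
width: 0.0421
grip_force: 0.0
```

```bash
python3 go.py .66 .0 .2 .3832
```

```text
[-0.02 -0.11  0.  ] [-0.668  8.706 -0.636] 14.2 [-0.17  0.48 -0.59  1.47  0.28  1.26 -1.98]
```

Request:
drive_tool:
  series: [0,0,0,-0.67,8.7,-0.6,0,0,0,0,-0.67,8.7,-0.6,0,0,0,0,-0.67,8.7,-0.6,0,0,0,0,-0.67,8.7,-0.6,0,0,0,0,-0.67,8.7,-0.6,0,0,0,0,-0.67,8.7,-0.6,0,0,0,0,-0.67,8.7,-0.6,0,0,0,0,-0.67,8.7,-0.6,0,0,0,0,-0.67,8.7,-0.6,0,0,0,0,-0.67,8.7,-0.6,0]

```text
time: 15.03
ee_pos: [0.6589, -0.0088, 0.1918]
eef_rot: [0.982, 0.186, 0.0, 0.001]
ft_force: [0.8, -0.8, 0.6]
width: 0.0437
grip_force: 0.0
```

```bash
python3 -c "
from h import *
a=draw(camera('top'),[(bracket(1),[.5534,.3316,.383],'top',.005)],85,115,90,100,4); b=draw(camera('side'),[],40,270,190,114,2)
b=cv2.resize(b,(667,400))[:,:400]; cv2.imwrite('pics/c6.png',np.hstack([a,b]))"
```

```text
(no output)
```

View pics/c6.png

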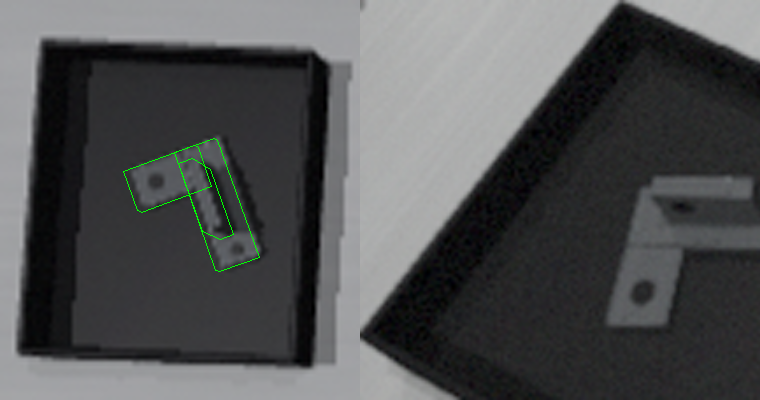

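The left-hand bracket stands flat in the left bin with its fin upright and its holes at (156,181) and (237,248) in the crop. Hand in.

```bash
python3 -c "
from bench import r
print(r.close_job())"
```

```text
the job is handed in; nothing more can be done
None
```

Both brackets are in their bins, left-hand in the left and right-hand in the right, each seen in the camera pictures lying flat with its fin upright, and the job is handed in at about 15 s of the 56 s allowed; no verdict came back.

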